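Scoop two brass knobs into the counting scale

TASK

Use the hand scoop to scoop up both round brass knobs from the grey trough and tip them into the steel bowl on the counting scale, not the spare bowl standing on the bench. Then set the scoop down again, flat on its base, on the bench or back in the trough, and let go of it.

Things in the scene. Friction and masses are not known exactly. Their poses are not given: they have to be found in the camera images.
- scoop: Steel scoop in the grey trough, facing along it. Origin: underside, below the handle; +x to the mouth. Handle: upright black post 24 (x) by 32 (y), 115 mm tall; hold it at 90, above the pan. Pan: back wall x = 13, 40 high; lip x = 115; 84 wide at the back, 100 at the mouth, sides 36 high, 10 at the mouth; floor nearly flat, so tilt the mouth up a little to keep balls in, 40 deg down to pour. 0.25 kg
- knob_a: Brass ball knob, 32 mm diameter, 100 g, origin at its centre; it rolls. It lies in the trough between lip and end wall. Trough: fixed, inside 280 x 110 mm, floor 4 mm and top edge 44 mm above the bench. At the start the scoop is parallel to it and centred; the end wall is 255 mm ahead of the scoop's origin. Pushed to that wall along the floor, the lip runs under the balls.
- knob_b: The same as knob_a: the other 32 mm brass ball in the trough. Origin at its centre.
- scale_bowl (a point): Centre of the inner floor of the round steel bowl fixed on the grey counting scale (190 mm square, 52 mm high, fixed, small display and keys). Floor 59 mm above the bench; inner radius 57 mm at the floor, 77 mm at the rim, which is 46 mm above this point. z up. A spare bowl of the same shape stands on the bench itself and is not the target.
Things that resemble listed ones, but are neither listed nor needed, are in the scene too. What is shaped like the scoop but green is not meant.

How it is judged:
By the outcome, as a careful person would: the job done as asked, in the order asked, and still so for the second after the job is handed in, with the robot touching nothing.
It also fails if it takes over 64 s, if anything falls off the work surface, if the arm or the gripper's body presses on something with over 40 N, if the wrist force passes 120 N, or if a joint passes its speed limit or range.

ROBOT

A 7-joint arm with a two-finger parallel gripper is mounted at the origin on the work surface. World frame = base frame: x ahead of the robot, y to its left, z up, the work surface at z = 0. Lengths are in m, angles in rad, forces in N, time in s.
With the tool pointing down it reaches from about 0.4 to 0.875 m from the base axis. Payload 19.3 kg.
Tool frame: the origin (TCP) lies at the very end of the fingers, on their centre line; the grasp point (between the pads) lies 19 mm behind it; z points along the fingers, y is the direction in which the jaws open and shut (so a half turn about z gives the same grasp; the last joint's range is limited). The gripper opens to 85 mm and grips with 20 to 120 N. Pads are 22 mm wide; open, the fingers measure 114 mm over their backs; the gripper's body (76 mm by 85 mm) begins 54 mm behind the grasp point. The pads swing forward as they close: fully open they stand 13 mm farther back than shut.
Start: joints at [-1.189, 0.521, -0.036, 1.599, 0.021, 1.021, -0.113], TCP at [0.273, 0.562, 0.231] pointing down, gripper open.
Joint ranges: [-2.91, 2.91], [-0.3, 2.13], [-1.5, 1.42], [0.17, 2.43], [-1.26, 4.41], [0.16, 1.93], [-2.52, 2.52]. Speed limits (rad/s): [1.89, 1.89, 2.39, 2.39, 3.01, 3.01, 3.01].

INTERFACE

Orientations are given as [roll, pitch, yaw] about the fixed x, y, z axes, in that order (R = Rz(yaw) Ry(pitch) Rx(roll)).
In Python, from workcell import bot gives the robot as it stands.
- The arm moves only by the tool carry_out, never from a script. Its argument "targets" is a list of rows, each a list of 7 numbers: the shift along the tool's x, y, z in mm, then the turn, a rotation vector about the tool's x, y, z in units of 6 degrees (1.0 is 6 degrees), then the closure in counts, from 0 (fully open) to 255 (shut). A call has 1 to 5 rows; each row shifts and turns the commanded pose from where the row before left it, along the tool's axes as they then stand; what a row does not reach is not made up. A row lasts 1/12 s, in which the tool goes at most 41.7 mm and 7.16 degrees, less where a joint would pass 70% of its speed; a pose out of reach is approached as far as the arm can. A call is refused whole if a number of a shift passes 41.7 or a number of a turn 1, either way. A call with a gripper value outside its range is refused whole. The fingers move at their own pace and stop on an object; "force" is the grip in N (left out, the last holds). Time passes only in rows, so rows that do not move let the fingers close. It gives the time, the measured TCP pose, the force and the opening at its end, in the units of the state.
- bot.observe(): the state, without advancing time (a new reading comes with each control period).
- bot.grab_frame(name): name is "side" or "top" or "wrist"; returns a dict with "color" (400x640x3 uint8, red, green, blue), "z_map" (400x640 float32, m along the optical axis (not along the pixel's ray), 0 where there is no reading), "K" (3x3 intrinsics, pixels), "cam_to_world" (4x4, takes a point from camera to world coordinates); the wrist camera has in their place "T_tool_cam" (4x4, takes a point from camera to tool coordinates, whose origin is the TCP and whose axes are the flange's). Camera axes: x right, y down, z forward; pixel columns grow to the right and rows downward; lengths in m; the calibration is good to about 2 mm. A picture is of the moment at which its call begins: read the wrist's pose just before it.
- bot.job_done(): hands the job in, once; it reports no verdict.
The state is a dict: "clock": time; "qpos": joint angles; "qd": joint speeds; "joint_efforts": joint torques, N m; "position": TCP position; "tool_rot": TCP orientation; "force": force on the tool from outside, world axes, zero at the start; "moment": the same for the moment, N m; "grip_width": finger opening in m.
Only numpy, scipy, OpenCV 4.12 (cv2) and the standard library are available. Lean on these libraries where they do the work, as an engineer would, in place of code of your own. Each camera call takes 0.05 s, during which the arm holds its last target. There are 200 camera calls.

## Working session

There is one attempt and no reset: what is moved stays moved. The work goes in short steps, Python scripts to look and compute and a tool call to move; the robot and the scene stay as the last step left them, time stands still between calls to the robot, and variables do not carry over. Pictures are saved under pics/ and viewed, about 8 in all and at most 12, crops included, and the job is handed in when it is done.

Besides the shell and the picture viewer there is one more tool, called after "Call:" in YAML: its name, and indented under it one key for each argument. carry_out: Moves the arm, as the interface text tells. Its arguments: {"type":"object","properties":{"targets":{"type":"array","items":{"type":"array","items":{"type":"number"}}},"force":{"type":"number"}},"required":["targets"]}

```bash
mkdir -p pics; ls; python3 - <<'E'
from workcell import bot
import cv2,numpy as np
s=bot.observe();print({k:np.round(v,3) for k,v in s.items()})
for n in ("top","side"):
    f=bot.grab_frame(n);cv2.imwrite(f"pics/{n}0.png",f["color"][:,:,::-1]);np.savez(f"{n}0.npz",**f)
    print(n,f["K"].round(1).tolist(),f["cam_to_world"].round(3).tolist())
E
```

```text
pics
{'clock': np.float64(0.0), 'qpos': array([-1.189,  0.522, -0.036,  1.6  ,  0.021,  1.021, -0.113]), 'qd': array([ 0.001,  0.   ,  0.   ,  0.001, -0.002, -0.002,  0.001]), 'joint_efforts': array([-0.0000e+00, -9.2713e+01,  1.9800e+00, -3.6995e+01,  1.8000e-02,
        8.0000e-03,  0.0000e+00]), 'position': array([0.273, 0.562, 0.231]), 'tool_rot': array([-3.14,  0.  ,  2.69]), 'force': array([-0.033,  0.044, -0.916]), 'moment': array([-0.001,  0.02 ,  0.032]), 'grip_width': np.float64(0.085)}
top [[381.3, 0.0, 321.7], [0.0, 381.3, 195.0], [0.0, 0.0, 1.0]] [[0.022, -0.986, 0.164, 0.282], [-1.0, -0.024, -0.014, -0.01], [0.018, -0.163, -0.986, 1.104], [0.0, 0.0, 0.0, 1.0]]
side [[386.7, 0.0, 324.1], [0.0, 386.7, 195.2], [0.0, 0.0, 1.0]] [[0.984, -0.125, 0.13, 0.322], [-0.179, -0.58, 0.795, -0.855], [-0.024, -0.805, -0.593, 0.71], [0.0, 0.0, 0.0, 1.0]]
```

View pics/top0.png

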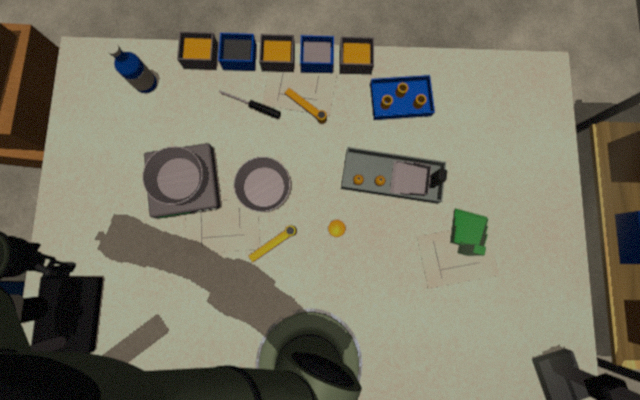

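View pics/side0.png

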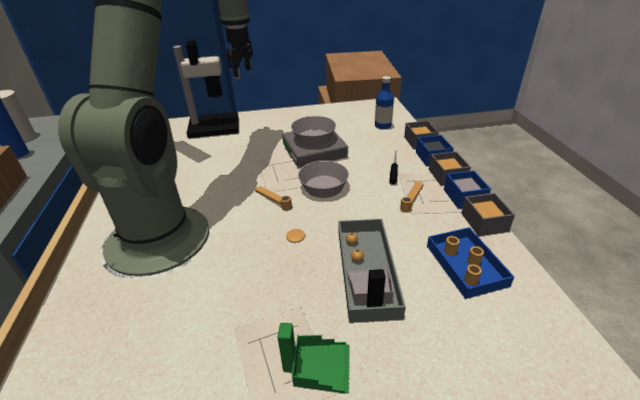

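Top view shows the trough at (394,175), with the grey scoop's handle at (438,178) and brass balls at about (358,180) and (380,181).
- **Scoop:** the one in the trough is grey. The other, at (468,230), is green and so excluded.
- **Balls:** the flat disc at (337,228) and the ring-shaped cups in the blue tray (403,98) don't fit. The two in the trough do.
- **Bowl:** (175,176) stands on the grey square scale, so it is the target. (263,184) is on the bench, so it is the spare.

```bash
cat > h.py <<'E'
import numpy as np,cv2
def cloud(f):
    z=f["z_map"];v,u=np.indices(z.shape);K=f["K"]
    p=np.stack([(u-K[0,2])/K[0,0]*z,(v-K[1,2])/K[1,1]*z,z],-1)
    T=f["cam_to_world"];return p@T[:3,:3].T+T[:3,3]
E
python3 - <<'E'
from h import *
f=np.load("top0.npz");c=f["color"];P=cloud(f);z=P[...,2];ok=f["z_map"]>0
def box(u0,u1,v0,v1):
    m=np.zeros(ok.shape,bool);m[v0:v1,u0:u1]=1;return m&ok
R=box(335,455,140,210)
for lo,hi in((.035,.055),(.025,.06)):
    q=P[R&(z>lo)&(z<hi)];r=cv2.minAreaRect((q[:,:2]*1000).astype(np.float32));print("rim",len(q),r,cv2.boxPoints(r).round(0).tolist())
h=R&(z>.1);print("handle",h.sum(),P[h].mean(0).round(4),P[h][:,2].max(),cv2.minAreaRect((P[h][:,:2]*1000).astype(np.float32)))
for n in("top","side"):
    g=np.load(n+"0.npz");hsv=cv2.cvtColor(g["color"],cv2.COLOR_RGB2HSV)
    m=((hsv[...,0]>8)&(hsv[...,0]<25)&(hsv[...,1]>120)&(hsv[...,2]>70)).astype(np.uint8)
    b=(340,175,400,192) if n=="top" else (340,230,370,266)
    k,l,st,ce=cv2.connectedComponentsWithStats(m[b[1]:b[3],b[0]:b[2]])
    T=g["cam_to_world"]
    for i in range(1,k):
        if st[i,4]<8:continue
        u=ce[i]+b[:2];d=T[:3,:3]@np.linalg.inv(g["K"])@[u[0],u[1],1]
        o=T[:3,3];print(n,st[i],u.round(1),(o+d*(.020-o[2])/d[2]).round(4))
B=box(135,225,135,225)
q=P[B&(z>.095)&(z<.115)];print("bowl rim",len(q),q.mean(0),cv2.minEnclosingCircle((q[:,:2]*1000).astype(np.float32)))
e=cv2.fitEllipse((q[:,:2]*1000).astype(np.float32));print(e)
q=P[B&(z>.04)&(z<.056)];print("scale",cv2.minAreaRect((q[:,:2]*1000).astype(np.float32)))
q=P[box(165,185,168,185)];print("bowl floor",q.mean(0))
print("bench z",np.median(z[box(300,330,130,160)]))
a=cv2.resize(c[140:210,335:455],None,fx=5,fy=5);b=cv2.resize(c[135:225,140:300],None,fx=3.75,fy=3.75)
cv2.imwrite("pics/crop1.png",cv2.vconcat([a[:300],b[:300,:600]])[:,:,::-1])
E
```

```text
rim 653 ((526.689453125, -229.09756469726562), (288.1397705078125, 119.38526916503906), 82.46434783935547) [[449.0, -364.0], [567.0, -380.0], [605.0, -94.0], [486.0, -78.0]]
rim 1064 ((527.7711791992188, -229.21632385253906), (288.17626953125, 121.61040496826172), 82.48181915283203) [[449.0, -364.0], [569.0, -380.0], [607.0, -94.0], [486.0, -78.0]]
handle 131 [ 0.5096 -0.3408  0.1158] 0.12203375342460232 ((511.15643310546875, -342.3776550292969), (23.722639083862305, 32.614715576171875), 85.17828369140625)
top [13  0 11 10 80] [358.1 179.4] [ 0.5105 -0.1297  0.02  ]
top [35  1 10 10 79] [379.6 180.3] [ 0.5095 -0.1923  0.02  ]
side [ 6  3 11 11 95] [351.4 238.2] [ 0.5096 -0.1312  0.02  ]
side [ 11  20  12  12 105] [356.9 255.5] [ 0.5082 -0.1949  0.02  ]
bowl rim 476 [0.50155986 0.39592319 0.10182111] ((494.0219421386719, 376.6835632324219), 80.6355209350586)
((494.16156005859375, 375.66363525390625), (152.0708770751953, 153.64927673339844), 156.8406524658203)
scale ((493.0885314941406, 374.7994079589844), (192.04710388183594, 189.42501831054688), 10.418572425842285)
bowl floor [0.49890423 0.38609623 0.05926482]
bench z -0.0004400802835622386
```

View pics/crop1.png

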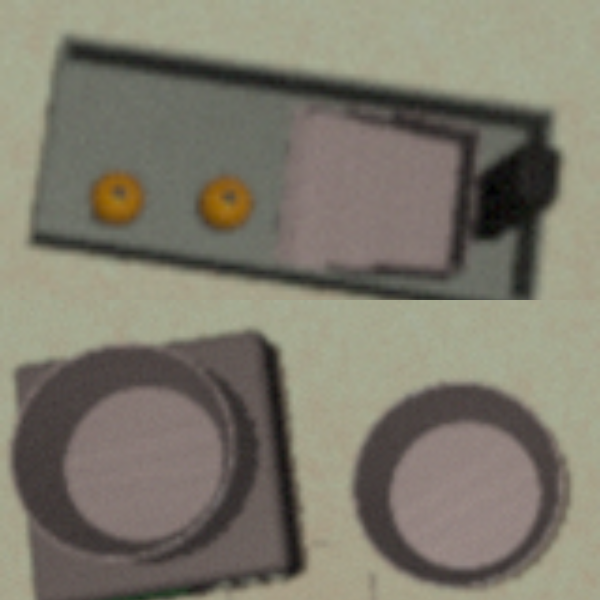

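The crop confirms the target bowl on the scale with the spare next to it, and the grey scoop facing the two balls. Trough yaw is 82.5°, scoop origin is about (0.512, -0.343) and the bowl centre is (0.494, 0.376). I'll move over the handle with the jaws along the scoop's x axis.

Call:
carry_out:
  targets:
    - [0,0,0,0,0,-0.77,0]
    - [0,0,0,0,0,-0.77,0]
    - [0,0,0,0,0,-0.77,0]
    - [0,0,0,0,0,-0.77,0]
    - [-22,-33,0,0,0,0,0]

```text
clock: 0.52
position: [0.2862, 0.5312, 0.2305]
tool_rot: [3.14, -0.003, 3.025]
force: [0.7, 2.2, -0.5]
grip_width: 0.0854
```

Call:
carry_out:
  targets:
    - [-22,-33,0,0,0,0,0]
    - [-22,-33,0,0,0,0,0]
    - [-22,-33,0,0,0,0,0]
    - [-22,-33,0,0,0,0,0]
    - [-22,-33,0,0,0,0,0]

```text
clock: 0.93
position: [0.3786, 0.347, 0.2312]
tool_rot: [-3.141, -0.0, 3.012]
force: [1.1, 0.9, 0.5]
grip_width: 0.0852
```

Call:
carry_out:
  targets:
    - [-22,-33,0,0,0,0,0]
    - [-22,-33,0,0,0,0,0]
    - [-22,-33,0,0,0,0,0]
    - [-22,-33,0,0,0,0,0]
    - [-22,-33,0,0,0,0,0]

```text
clock: 1.35
position: [0.4664, 0.1692, 0.2313]
tool_rot: [-3.142, -0.0, 3.012]
force: [0.5, 0.5, 1.0]
grip_width: 0.0849
```

Call:
carry_out:
  targets:
    - [-22,-33,0,0,0,0,0]
    - [-22,-33,0,0,0,0,0]
    - [0,0,0,0,0,0,0]

```text
clock: 1.6
position: [0.5035, 0.0926, 0.2312]
tool_rot: [-3.139, 0.001, 3.004]
force: [-1.1, -2.1, -0.5]
grip_width: 0.0855
```

Call:
carry_out:
  targets:
    - [-6,-39,0,0,0,0,0]
    - [-6,-39,0,0,0,0,0]
    - [-6,-39,0,0,0,0,0]
    - [-6,-39,0,0,0,0,0]
    - [-6,-39,0,0,0,0,0]

```text
clock: 2.02
position: [0.5054, -0.0991, 0.2313]
tool_rot: [-3.142, -0.0, 3.013]
force: [1.5, 0.2, 0.3]
grip_width: 0.0854
```

Call:
carry_out:
  targets:
    - [-6,-39,0,0,0,0,0]
    - [-6,-39,0,0,0,0,0]
    - [-6,-39,0,0,0,0,0]
    - [-6,-39,0,0,0,0,0]
    - [-6,-39,0,0,0,0,0]

```text
clock: 2.43
position: [0.51, -0.2964, 0.2311]
tool_rot: [3.141, -0.0, 3.012]
force: [1.1, 0.5, 0.3]
grip_width: 0.0852
```

Call:
carry_out:
  targets:
    - [-6,-39,0,0,0,0,0]
    - [0,0,20,0,0,0,0]
    - [0,0,0,0,0,0,0]

```text
clock: 2.68
position: [0.5094, -0.3355, 0.2082]
tool_rot: [3.141, -0.004, 3.009]
force: [-0.1, 1.1, -0.5]
grip_width: 0.0853
```

```bash
python3 - <<'E'
from workcell import bot
from h import *
from scipy.spatial.transform import Rotation as R
s=bot.observe();print(s["position"],s["tool_rot"],s["qpos"].round(2) if hasattr(s["qpos"],'round') else s["qpos"])
f=bot.grab_frame("wrist")
T=np.eye(4);T[:3,:3]=R.from_euler("xyz",s["tool_rot"]).as_matrix();T[:3,3]=s["position"]
g=dict(f);g["cam_to_world"]=T@f["T_tool_cam"];P=cloud(g);z=P[...,2];ok=f["z_map"]>0
np.savez("w1.npz",**g);cv2.imwrite("pics/w1.png",f["color"][:,:,::-1])
near=ok&(np.hypot(P[...,0]-.512,P[...,1]+.343)<.05)
for lo,hi in((.11,.13),(.05,.1)):
    q=P[near&(z>lo)&(z<hi)];print(len(q))
    if len(q)>20:print(q.mean(0),cv2.minAreaRect((q[:,:2]*1000).astype(np.float32)))
q=P[ok&(z>.036)&(z<.050)&(P[...,0]>.42)&(P[...,0]<.64)];print("rim",len(q),cv2.minAreaRect((q[:,:2]*1000).astype(np.float32)))
E
```

```text
[ 0.50942859 -0.33547249  0.20824126] [ 3.14088461 -0.00390213  3.00895191] [ 0.38  0.53  0.15  1.67 -0.09  0.95  2.  ]
1244
[ 0.50901243 -0.34411749  0.11769057] ((509.930908203125, -344.51153564453125), (23.808643341064453, 31.247669219970703), 82.66976165771484)
292
[ 0.49492741 -0.34209932  0.07664391] ((495.6971740722656, -342.5315246582031), (23.492345809936523, 2.7854857444763184), 82.63147735595703)
rim 5098 ((526.0853881835938, -229.99122619628906), (289.2709045410156, 118.56090545654297), 82.55452728271484)
```

View pics/w1.png

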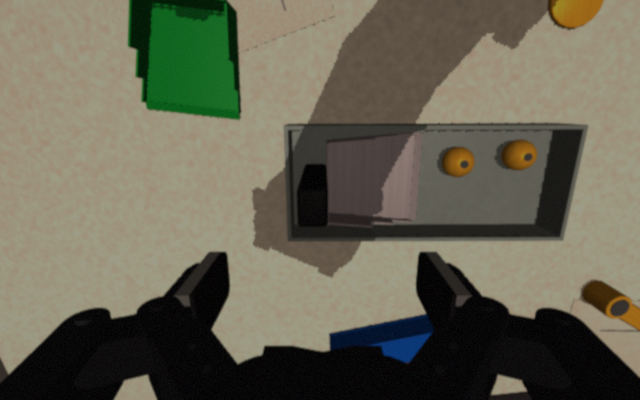

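Wrist view: handle at (313,195), balls at (458,161) and (519,154), trough parallel to the image. Handle centre is (0.510, -0.344). Next I descend and grip.

Call:
carry_out:
  targets:
    - [-1.5,-9,5,0,0,0,0]
    - [0,0,40,0,0,0,0]
    - [0,0,40,0,0,0,0]
    - [0,0,30,0,0,0,0]
    - [0,0,0,0,0,0,0]

```text
clock: 3.15
position: [0.5099, -0.3408, 0.0917]
tool_rot: [3.139, -0.006, 3.014]
force: [-0.4, 1.4, -0.5]
grip_width: 0.0854
```

Call:
carry_out:
  targets:
    - [0,-3.5,15,0,0,0,0]
    - [0,0,0,0,0,0,130]
    - [0,0,0,0,0,0,180]
    - [0,0,0,0,0,0,255]
    - [0,0,0,0,0,0,255]
  force: 80

```text
clock: 3.57
position: [0.5119, -0.3467, 0.083]
tool_rot: [-3.141, 0.002, 3.013]
force: [-0.7, -0.4, 1.1]
grip_width: 0.0386
```

Call:
carry_out:
  targets:
    - [0,0,0,0,0,0,255]
    - [0,0,0,0,0,0,255]
    - [0,0,0,0,0,0,255]
    - [0,0,0,0,0,0,255]
    - [0,0,0,0,0,0,255]

```text
clock: 3.98
position: [0.512, -0.3465, 0.0826]
tool_rot: [-3.141, 0.002, 3.013]
force: [-0.5, 3.0, 9.0]
grip_width: 0.0235
```

Call:
carry_out:
  targets:
    - [0,10,0,0,0,0,255]
    - [0,15,0,0,0,0,255]
    - [0,15,0,0,0,0,255]
    - [0,15,0,0,0,0,255]
    - [0,15,0,0,0,0,255]

```text
clock: 4.4
position: [0.5207, -0.278, 0.0826]
tool_rot: [-3.139, 0.002, 3.012]
force: [0.7, -6.6, 6.7]
grip_width: 0.023
```

Call:
carry_out:
  targets:
    - [0,15,0,0,0,0,255]
    - [0,15,0,0,0,0,255]
    - [0,12,0,0,0,0,255]
    - [0,8,0,0,0,0,255]
    - [0,0,0,0,0,0,255]

```text
clock: 4.82
position: [0.5277, -0.2271, 0.0827]
tool_rot: [-3.14, 0.002, 3.014]
force: [-0.1, 1.8, 11.6]
grip_width: 0.023
```

```bash
python3 - <<'E'
from workcell import bot
import cv2,numpy as np
s=bot.observe();print(s["position"],s["force"],s["moment"])
a=bot.grab_frame("top")["color"][140:210,335:455];b=bot.grab_frame("wrist")["color"]
cv2.imwrite("pics/p2.png",cv2.vconcat([cv2.resize(a,(400,233)),cv2.resize(b,(400,250))])[:,:,::-1])
E
```

```text
[ 0.52772307 -0.22708232  0.08265729] [-0.11874798  1.83965441 11.64494139] [-0.03555561  0.11743265  0.02334671]
```

View pics/p2.png

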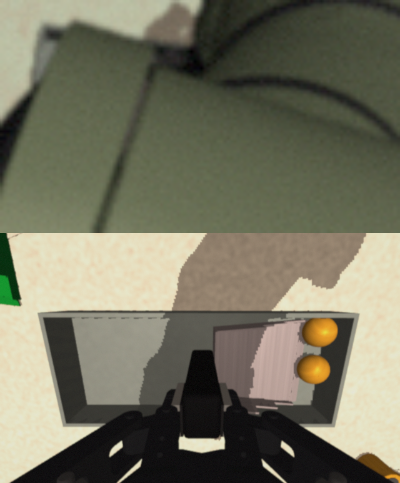

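The arm hides the trough in the top view. The wrist view shows both balls side by side at the lip, near (320,332) and (314,368), by the end wall. I'll push the remaining 20 mm or so.

Call:
carry_out:
  targets:
    - [0,5,0,0,0,0,255]
    - [0,5,0,0,0,0,255]
    - [0,4,0,0,0,0,255]
    - [0,3,0,0,0,0,255]
    - [0,0,0,0,0,0,255]

```text
clock: 5.33
position: [0.5295, -0.2119, 0.0827]
tool_rot: [-3.14, 0.002, 3.012]
force: [-1.6, -5.6, 10.9]
grip_width: 0.0233
```

Call:
carry_out:
  targets:
    - [0,1,0,0,0,0,255]
    - [0,1,0,0,0,0,255]
    - [0,0,0,0,0,0,255]

```text
clock: 5.58
position: [0.5297, -0.2103, 0.0826]
tool_rot: [-3.139, 0.003, 3.012]
force: [-1.0, -6.9, 10.4]
grip_width: 0.0232
```

```bash
cat > look.py <<'E'
from workcell import bot
import cv2,sys
s=bot.observe();print(s["position"],s["tool_rot"],s["force"])
b=bot.grab_frame(sys.argv[1])["color"];x0,x1,y0,y1,k=map(int,sys.argv[3:8])
cv2.imwrite(sys.argv[2],cv2.resize(b[y0:y1,x0:x1],None,fx=k,fy=k)[:,:,::-1])
E
python3 look.py wrist pics/w3.png 260 620 80 330 2
```

```text
[ 0.52970162 -0.21033919  0.0826449 ] [-3.13937700e+00  2.53001489e-03  3.01150257e+00] [-0.95342677 -6.94729078 10.3621321 ]
```

View pics/w3.png

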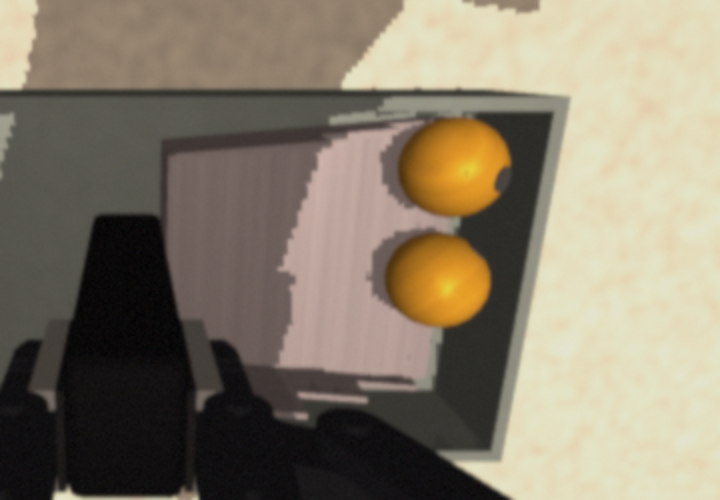

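Balls at (455,167) and (438,280) in this crop, resting over the lip, with only a thin strip of floor left ahead of it. I'll push a few mm more until it touches.

Call:
carry_out:
  targets:
    - [0,1.5,0,0,0,0,255]
    - [0,1.5,0,0,0,0,255]
    - [0,0,0,0,0,0,255]

```text
clock: 5.88
position: [0.5301, -0.2074, 0.0827]
tool_rot: [-3.139, 0.003, 3.011]
force: [-1.4, -7.7, 9.9]
grip_width: 0.0229
```

Call:
carry_out:
  targets:
    - [0,1,0,0,0,0,255]
    - [0,0,0,0,0,0,255]

```text
clock: 6.05
position: [0.5302, -0.2065, 0.0826]
tool_rot: [-3.139, 0.003, 3.011]
force: [-1.3, -9.0, 10.3]
grip_width: 0.0234
```

Call:
carry_out:
  targets:
    - [0,1.5,0,0,0,0,255]
    - [0,1,0,0,0,0,255]
    - [0,0,0,0,0,0,255]

```text
clock: 6.3
position: [0.5304, -0.2052, 0.0827]
tool_rot: [-3.138, 0.003, 3.011]
force: [-1.0, -15.3, 7.5]
grip_width: 0.0229
```

Contact with the wall. Next I tilt the mouth up about the scoop's back edge, lifting slightly.

Call:
carry_out:
  targets:
    - [0,-4.2,-1.5,-0.5,0,0,255]
    - [0,-4.2,-1.5,-0.5,0,0,255]
    - [0,-4.2,-1.5,-0.5,0,0,255]
    - [0,-4.2,-1.5,-0.5,0,0,255]
    - [0,-4.2,-1.5,-0.5,0,0,255]

```text
clock: 6.72
position: [0.5272, -0.2238, 0.0872]
tool_rot: [2.877, 0.001, 3.013]
force: [-1.1, -0.1, -3.5]
grip_width: 0.0233
```

Call:
carry_out:
  targets:
    - [0,0,0,0,0,0,255]
    - [0,0,0,0,0,0,255]
    - [0,0,0,0,0,0,255]

```text
clock: 6.97
position: [0.5272, -0.223, 0.0866]
tool_rot: [2.881, -0.0, 3.013]
force: [-0.1, 0.2, -4.6]
grip_width: 0.023
```

```bash
python3 look.py wrist pics/w4.png 260 620 80 330 1
```

```text
[ 0.52721956 -0.22296934  0.08657827] [ 2.88073169e+00 -2.21185434e-04  3.01289331e+00] [-0.11600071  0.22462055 -4.6470728 ]
```

View pics/w4.png

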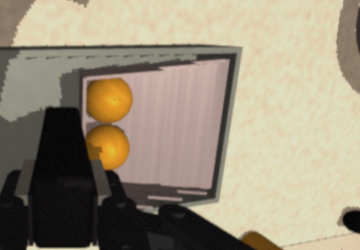

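Both balls sit against the pan's back wall, at (108,100) and (108,147), and the -4.6 N reading matches scoop plus balls. Next I lift and carry.

Call:
carry_out:
  targets:
    - [0,4,-15,0,0,0,255]
    - [0,8,-30,0,0,0,255]
    - [0,9,-34,0,0,0,255]
    - [0,8,-30,0,0,0,255]
    - [0,5,-20,0,0,0,255]

```text
clock: 7.43
position: [0.528, -0.223, 0.2232]
tool_rot: [2.881, 0.003, 3.014]
force: [-0.2, -0.7, -3.9]
grip_width: 0.0231
```

Call:
carry_out:
  targets:
    - [5,19.3,5.2,0,0,0,255]
    - [8,29,7.8,0,0,0,255]
    - [9,34.8,9.3,0,0,0,255]
    - [9,34.8,9.3,0,0,0,255]
    - [9,34.8,9.3,0,0,0,255]

```text
clock: 7.85
position: [0.5071, -0.0595, 0.2201]
tool_rot: [2.88, 0.0, 3.014]
force: [1.4, -0.1, -3.6]
grip_width: 0.0233
```

Call:
carry_out:
  targets:
    - [9,34.8,9.3,0,0,0,255]
    - [9,34.8,9.3,0,0,0,255]
    - [9,34.8,9.3,0,0,0,255]
    - [9,34.8,9.3,0,0,0,255]
    - [9,34.8,9.3,0,0,0,255]

```text
clock: 8.27
position: [0.4852, 0.1249, 0.2204]
tool_rot: [2.88, 0.001, 3.014]
force: [1.3, -0.5, -4.5]
grip_width: 0.023
```

Call:
carry_out:
  targets:
    - [8,30.9,8.3,0,0,0,255]
    - [6,23.2,6.2,0,0,0,255]
    - [4,15.5,4.1,0,0,0,255]
    - [2,9.7,2.6,0,0,0,255]
    - [0,0,0,0,0,0,255]

```text
clock: 8.68
position: [0.4761, 0.2088, 0.2203]
tool_rot: [2.88, 0.0, 3.017]
force: [0.4, -0.3, -3.6]
grip_width: 0.0233
```

```bash
python3 look.py wrist pics/w5.png 0 640 0 400 1;python3 -c "
from workcell import bot;print(bot.observe()['qpos'])"
```

```text
[0.47605984 0.20882076 0.22031474] [2.87954028e+00 1.72207018e-04 3.01665638e+00] [ 0.37498725 -0.30304219 -3.60164553]
[-0.23874819  0.32894186 -0.17720845  1.98440568 -0.257514    0.715818
  1.22621509]
```

View pics/w5.png

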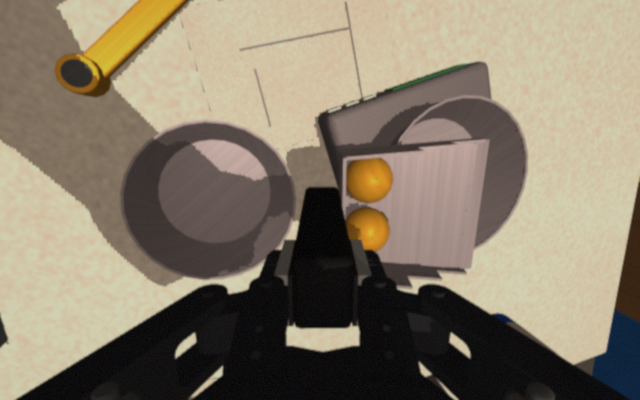

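Both balls are still in the pan, at (370,180) and (368,228). The lip is over the target bowl, with the spare bowl at (208,200) behind it. I'll compute the pouring rows with the lip held over the bowl.

```bash
python3 - <<'E'
import numpy as np
r=np.radians
def tcp(d):
    c,s=np.cos(r(d)),np.sin(r(d)); lz=130-35*d/40 if d>0 else 130+44*(-d/15)
    return np.array([-(115*c-78.7*s), lz+115*s+78.7*c])
ds=[-15,-11,-7,-3,0,3,6,9,12,15,15,20,25,30,35,40]
for a,b in zip(ds,ds[1:]):
    w=tcp(b)-tcp(a);c,s=np.cos(r(a)),np.sin(r(a))
    print(a,b,round(w[0]*c-w[1]*s,1),round(-w[0]*s-w[1]*c,1),round((b-a)/6,2))
print(tcp(-15),tcp(15),tcp(40))
E
```

```text
-15 -11 2.7 3.5 0.67
-11 -7 3.5 3.7 0.67
-7 -3 4.3 3.8 0.67
-3 0 3.8 2.9 0.5
0 3 4.3 -3.3 0.5
3 6 4.4 -3.3 0.5
6 9 4.6 -3.3 0.5
9 12 4.7 -3.3 0.5
12 15 4.8 -3.3 0.5
15 15 0.0 -0.0 0.0
15 20 8.4 -5.5 0.83
20 25 8.8 -5.6 0.83
25 30 9.1 -5.8 0.83
30 35 9.5 -5.9 0.83
35 40 9.8 -6.1 0.83
[-131.45052887  220.25417234] [-90.71241117 222.65755272] [-37.50772608 229.20827279]
```

Call:
carry_out:
  targets:
    - [0,2.7,3.5,0.67,0,0,255]
    - [0,3.5,3.7,0.67,0,0,255]
    - [0,4.3,3.8,0.67,0,0,255]
    - [0,3.8,2.9,0.5,0,0,255]

```text
clock: 9.07
position: [0.4798, 0.2217, 0.2087]
tool_rot: [-3.137, 0.001, 3.011]
force: [-1.2, 0.9, -4.8]
grip_width: 0.0227
```

Call:
carry_out:
  targets:
    - [0,4.3,-3.3,0.5,0,0,255]
    - [0,4.4,-3.3,0.5,0,0,255]
    - [0,4.6,-3.3,0.5,0,0,255]
    - [0,4.7,-3.3,0.5,0,0,255]
    - [0,4.8,-3.3,0.5,0,0,255]

```text
clock: 9.48
position: [0.4829, 0.2455, 0.2229]
tool_rot: [-2.876, 0.001, 3.011]
force: [-0.0, 0.1, -3.8]
grip_width: 0.023
```

Call:
carry_out:
  targets:
    - [0,0,0,0,0,0,255]
    - [0,0,0,0,0,0,255]
    - [0,0,0,0,0,0,255]
    - [0,0,0,0,0,0,255]
    - [0,0,0,0,0,0,255]

```text
clock: 9.9
position: [0.4827, 0.2454, 0.2227]
tool_rot: [-2.879, 0.0, 3.011]
force: [-0.7, -0.2, -2.1]
grip_width: 0.0235
```

Call:
carry_out:
  targets:
    - [0,8.4,-5.5,0.83,0,0,255]
    - [0,8.8,-5.6,0.83,0,0,255]
    - [0,9.1,-5.8,0.83,0,0,255]
    - [0,9.5,-5.9,0.83,0,0,255]
    - [0,9.8,-6.1,0.83,0,0,255]

```text
clock: 10.32
position: [0.4896, 0.2995, 0.2298]
tool_rot: [-2.442, 0.001, 3.012]
force: [0.1, -0.9, -2.5]
grip_width: 0.0232
```

Call:
carry_out:
  targets:
    - [0,0,0,0,0,0,255]
    - [0,0,0,0,0,0,255]
    - [0,0,0,0,0,0,255]

```text
clock: 10.57
position: [0.4896, 0.2983, 0.2291]
tool_rot: [-2.445, 0.0, 3.011]
force: [0.7, -1.0, -1.2]
grip_width: 0.0228
```

```bash
python3 look.py wrist pics/w6.png 0 640 0 400 1;python3 -c "
from workcell import bot;print(bot.observe()['qpos'])"
```

```text
[0.4896475  0.2983006  0.22905372] [-2.44499369e+00  3.28972742e-04  3.01128757e+00] [ 0.73020809 -0.95654528 -1.18495357]
[-0.89988118  0.76188841  0.07533318  1.37390944  0.32518066  1.60008929
  0.51937491]
```

View pics/w6.png

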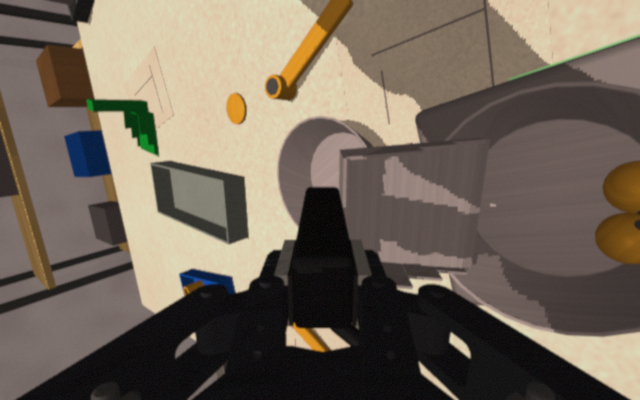

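Both balls rest in the bowl on the scale, at (625,185) and (620,238), and the scoop is empty. I'll level it along the reverse path and return it to the trough.

```bash
python3 - <<'E'
import numpy as np
r=np.radians
def tcp(d):
    c,s=np.cos(r(d)),np.sin(r(d)); return np.array([-(115*c-78.7*s), 130-35*d/40+115*s+78.7*c])
ds=[40,35,30,25,20,15,10,5,0]
for a,b in zip(ds,ds[1:]):
    w=tcp(b)-tcp(a);c,s=np.cos(r(a)),np.sin(r(a))
    print(a,b,round(w[0]*c-w[1]*s,1),round(-w[0]*s-w[1]*c,1),round((b-a)/6,2))
y=3.0115;d=np.array([.518-.4798,-.30-.2217])*1000
print(d@[np.cos(y),np.sin(y)],d@[np.sin(y),-np.cos(y)])
E
```

```text
40 35 -9.2 7.0 -0.83
35 30 -8.9 6.7 -0.83
30 25 -8.6 6.5 -0.83
25 20 -8.3 6.4 -0.83
20 15 -7.9 6.2 -0.83
15 10 -7.6 6.1 -0.83
10 5 -7.2 6.0 -0.83
5 0 -6.8 6.0 -0.83
-105.55526677069656 -512.3360378276811
```

Call:
carry_out:
  targets:
    - [0,-9.2,7.0,-0.83,0,0,255]
    - [0,-8.9,6.7,-0.83,0,0,255]
    - [0,-8.6,6.5,-0.83,0,0,255]
    - [0,-8.3,6.4,-0.83,0,0,255]
    - [0,-7.9,6.2,-0.83,0,0,255]

```text
clock: 11.03
position: [0.4829, 0.2449, 0.2241]
tool_rot: [-2.885, 0.003, 3.01]
force: [0.4, 0.1, -2.8]
grip_width: 0.0229
```

Call:
carry_out:
  targets:
    - [0,-7.6,6.1,-0.83,0,0,255]
    - [0,-7.2,6.0,-0.83,0,0,255]
    - [0,-6.8,6.0,-0.83,0,0,255]
    - [0,0,0,0,0,0,255]

```text
clock: 11.37
position: [0.4798, 0.2162, 0.2096]
tool_rot: [3.139, 0.003, 3.004]
force: [1.4, -1.1, -1.7]
grip_width: 0.023
```

Call:
carry_out:
  targets:
    - [-4,-20,0,0,0,0,255]
    - [-7.5,-36,0,0,0,0,255]
    - [-7.5,-36,0,0,0,0,255]
    - [-7.5,-36,0,0,0,0,255]
    - [-7.5,-36,0,0,0,0,255]

```text
clock: 11.78
position: [0.4915, 0.0524, 0.21]
tool_rot: [-3.14, 0.002, 3.011]
force: [1.7, 0.0, -2.0]
grip_width: 0.0232
```

Call:
carry_out:
  targets:
    - [-7.5,-36,0,0,0,0,255]
    - [-7.5,-36,0,0,0,0,255]
    - [-7.5,-36,0,0,0,0,255]
    - [-7.5,-36,0,0,0,0,255]
    - [-7.5,-36,0,0,0,0,255]

```text
clock: 12.2
position: [0.5051, -0.131, 0.2105]
tool_rot: [-3.139, 0.002, 3.01]
force: [1.1, -0.4, -1.6]
grip_width: 0.0231
```

Call:
carry_out:
  targets:
    - [-7.5,-36,0,0,0,0,255]
    - [-7.5,-36,0,0,0,0,255]
    - [-6,-30,0,0,0,0,255]
    - [-3,-15,0,0,0,0,255]
    - [0,0,0,0,0,0,255]

```text
clock: 12.62
position: [0.5131, -0.2524, 0.2104]
tool_rot: [-3.137, 0.002, 3.006]
force: [-1.1, 0.5, -1.5]
grip_width: 0.0231
```

Call:
carry_out:
  targets:
    - [0,0,0,0,0,0,255]
    - [0,0,0,0,0,0,255]

```text
clock: 12.78
position: [0.5142, -0.247, 0.2101]
tool_rot: [-3.14, 0.001, 3.012]
force: [1.0, 1.0, -1.8]
grip_width: 0.0233
```

Call:
carry_out:
  targets:
    - [-5,-16,0,0,0,0,255]
    - [-5.7,-16,0,0,0,0,255]
    - [0,0,30,0,0,0,255]
    - [0,0,38,0,0,0,255]
    - [0,0,0,0,0,0,255]

```text
clock: 13.2
position: [0.5184, -0.2782, 0.1365]
tool_rot: [3.141, -0.007, 3.014]
force: [-0.9, 1.6, -2.9]
grip_width: 0.023
```

Call:
carry_out:
  targets:
    - [0,0,0,0,0,0,255]
    - [0,0,0,0,0,0,255]

```text
clock: 13.37
position: [0.5217, -0.2803, 0.1433]
tool_rot: [-3.139, 0.001, 3.013]
force: [0.5, 0.4, -1.0]
grip_width: 0.0229
```

```bash
python3 look.py wrist pics/w7.png 0 640 0 400 1
```

```text
[ 0.52172204 -0.28026637  0.14334719] [-3.13916381e+00  1.43014201e-03  3.01292431e+00] [ 0.46237513  0.40482682 -1.04886607]
```

View pics/w7.png

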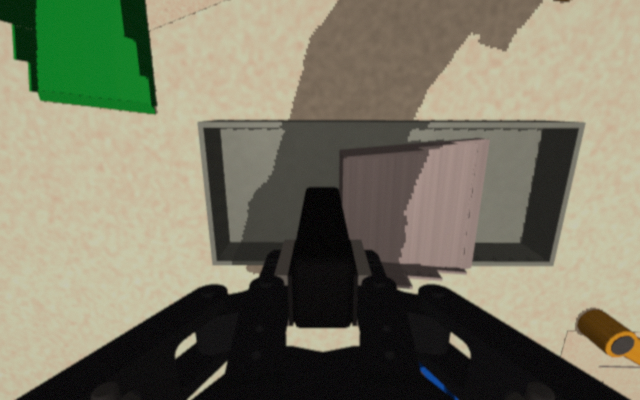

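The trough is empty and the scoop is aligned above it, its lip at (480,205). I'll lower it.

Call:
carry_out:
  targets:
    - [0,0,20,0,0,0,255]
    - [0,0,20,0,0,0,255]
    - [0,0,10,0,0,0,255]
    - [0,0,0,0,0,0,255]
    - [0,0,0,0,0,0,255]

```text
clock: 13.83
position: [0.5214, -0.2807, 0.0926]
tool_rot: [-3.139, 0.001, 3.012]
force: [0.0, -0.4, -1.8]
grip_width: 0.0233
```

Call:
carry_out:
  targets:
    - [0,0,5,0,0,0,255]
    - [0,0,3,0,0,0,255]
    - [0,0,1,0,0,0,255]
    - [0,0,0,0,0,0,255]

```text
clock: 14.17
position: [0.5214, -0.2811, 0.0832]
tool_rot: [-3.139, 0.001, 3.012]
force: [-0.8, -1.0, 4.6]
grip_width: 0.0228
```

On the floor: +4.6 N at z = 0.083. Release and rise.

Call:
carry_out:
  targets:
    - [0,0,0,0,0,0,150]
    - [0,0,0,0,0,0,80]
    - [0,0,0,0,0,0,0]
    - [0,0,0,0,0,0,0]
    - [0,0,0,0,0,0,0]

```text
clock: 14.58
position: [0.521, -0.2806, 0.0825]
tool_rot: [-3.139, -0.0, 3.012]
force: [-0.1, 0.8, -0.2]
grip_width: 0.0813
```

Call:
carry_out:
  targets:
    - [0,0,0,0,0,0,0]
    - [0,0,0,0,0,0,0]
    - [0,0,0,0,0,0,0]
    - [0,0,-5,0,0,0,0]
    - [0,0,-10,0,0,0,0]

```text
clock: 15.0
position: [0.5204, -0.2803, 0.0971]
tool_rot: [-3.14, -0.002, 3.012]
force: [-0.8, -0.6, 0.9]
grip_width: 0.0855
```

Call:
carry_out:
  targets:
    - [0,0,-25,0,0,0,0]
    - [0,0,-30,0,0,0,0]
    - [0,0,-35,0,0,0,0]
    - [0,0,-35,0,0,0,0]
    - [0,0,-20,0,0,0,0]

```text
clock: 15.42
position: [0.5217, -0.2808, 0.2473]
tool_rot: [-3.138, 0.004, 3.012]
force: [-0.1, -0.2, 0.3]
grip_width: 0.0853
```

Call:
carry_out:
  targets:
    - [20,-20,0,0,0,0,0]
    - [30,-20,0,0,0,0,0]
    - [30,-10,0,0,0,0,0]
    - [0,0,0,0,0,0,0]
    - [0,0,0,0,0,0,0]

```text
clock: 15.83
position: [0.434, -0.3204, 0.244]
tool_rot: [-3.139, 0.001, 3.01]
force: [0.7, 0.4, 0.9]
grip_width: 0.0854
```

```bash
python3 - <<'E'
from workcell import bot
import cv2,numpy as np
s=bot.observe();print(s["position"],s["force"],s["grip_width"])
a=bot.grab_frame("top")["color"][130:215,140:460];b=bot.grab_frame("side")["color"][110:330,270:420]
a=cv2.resize(a,(640,170));b=cv2.resize(b,(273,400))
w=cv2.resize(bot.grab_frame("wrist")["color"],(367,229));w=cv2.copyMakeBorder(w,0,171,0,0,cv2.BORDER_CONSTANT)
cv2.imwrite("pics/fin.png",cv2.vconcat([a,cv2.hconcat([b,w])])[:,:,::-1])
E
```

```text
[ 0.43400346 -0.32036635  0.24397652] [0.67571154 0.40494975 0.86274648] 0.08540494832106804
```

View pics/fin.png

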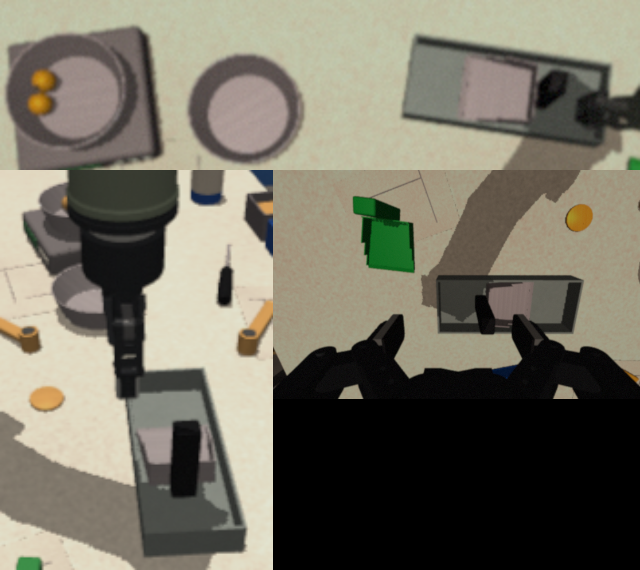

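Final views: both balls in the scale bowl at (42,80) and (40,103), spare bowl empty, scoop flat in the trough and the gripper clear of everything. Handing in.

```bash
python3 -c "
from workcell import bot;print(bot.job_done())"
```

```text
the job is handed in; nothing more can be done
None
```

I scooped both brass knobs out of the trough and tipped them into the bowl on the counting scale. I then set the scoop back in the trough, let go of it, and handed the job in at about 16 s of the 64 s limit.

The last pictures, from all three cameras, show:
- **Knobs:** both are at rest in the scale bowl, and the spare bowl is empty.
- **Scoop:** it stands level in the trough.
- **Gripper:** it is fully open and clear of everything, about 24 cm above the bench, with wrist force near zero.

The highest wrist force I read was about 17 N, when the scoop's lip met the trough's end wall. The forces were only read at the end of each move call. None of the checks failed or disagreed.

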